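Set out the leather bench for belt making

ROBOT

A 6-joint arm with a two-finger parallel gripper is mounted at the origin on the work surface. World frame = base frame: x ahead of the robot, y to its left, z up, the work surface at z = 0. Lengths are in mm, angles in rad, forces in N, time in s.
With the tool pointing down it reaches from about 375 to 925 mm from the base axis. Payload 5.7 kg.
Tool frame: the origin (TCP) lies on the centre line of the jaws, within the pads' length; the fingertips stand env.tips_ahead ahead of it and the grasp point (between the pads) lies 8 mm behind it (env.tips_ahead is the distance from the TCP to the fingertips, in mm); z points along the fingers, y is the line along which they close (so a half turn about z gives the same grasp; the last joint's range is limited). The gripper opens to 88 mm and grips with 3 to 60 N. Pads are 20 mm wide; open, the fingers measure 115 mm over their backs; the gripper's body (75 mm by 178 mm) begins 61 mm behind the grasp point.
Start: joints at [-1.298, 0.359, 1.51, -0, 1.272, -0.115], TCP at [226.874, -555.42, 233.623] pointing down, gripper open.
Joint ranges: [-2.97, 2.97], [-1.01, 2.36], [0.21, 2.38], [-0.96, 4.11], [0.2, 2.71], [-2.98, 2.98]. Speed limits (rad/s): [2.39, 2.39, 3.14, 3.14, 3.14, 3.14].

INTERFACE

Orientations are given as a rotation vector (axis times angle).
In Python, from station import env, viewer gives the robot as it stands. The module is installed in compiled form; this text tells all that it offers.
- The arm moves only by the tool play_rows, never from a script. Its argument "targets" is a list of rows, each an object with "slide": the shift along the tool's x, y, z in m, a list of three; "twist": the turn, a rotation vector about the tool's x, y, z in rad, a list of three. In form: [{"slide": [x, y, z], "twist": [rx, ry, rz]}, ...]. A call has 1 to 20 rows; each row shifts and turns the commanded pose from where the row before left it, along the tool's axes as they then stand; what a row does not reach is not made up. A row lasts 1/8 s, in which the tool goes at most 62.5 mm and 10.7 degrees, less where a joint would pass 70% of its speed; a pose out of reach is approached as far as the arm can. A call is refused whole if a number of a shift passes 0.0625 or a number of a turn 0.188, either way. A call with a gripper value outside its range is refused whole. "gripper" is the finger opening in m, from 0 to 0.0878, set as the call begins (left out, the last holds). The fingers move at their own pace and stop on an object; "newtons" is the grip in N (left out, the last holds). Time passes only in rows, so rows that do not move let the fingers close. It gives the time, the measured TCP pose, the force, the opening and the grip force at its end, in the units of the state.
- env.read_state(): the state, without advancing time (a new reading comes with each control period).
- viewer.snapshot(name): name is "scene" or "top"; returns the picture (420x560x3 uint8, blue, green, red); there is no depth.
- viewer.get_calibration(name): a dict with "intrinsics" (3x3 intrinsics, pixels), "k1" (the pictures are not rectified: a ray, as slopes to the right and down, at radius r is drawn at 1 + k1 r^2 times it, then the intrinsics apply), "R" (3x3) and "t" (3): a world point X has camera coordinates R X + t. Camera axes: x right, y down, z forward; pixel columns grow to the right and rows downward; lengths in mm; the calibration is good to about 2 mm. A picture is of the moment at which its call begins. get_calibration takes no time and is no camera call.
- env.job_done(): hands the job in; it is judged then, once.
Trained networks look in the newest picture that a camera, given by its name, has taken for a name from the list of things; names that differ only in an ending like _2 or _b are one class to them, and where a whole thing is asked for, a point or a joint stands for the part that bears it (a point fixed in the world has none). Each returns a list of dicts, best first, with "confidence" (0 to 1); they miss things now and then, are a little off and sometimes report something else, mostly with a low value. They report only what shows in the picture. A call takes as long as a camera call. They do not tell look-alikes from the thing itself.
- viewer.cut_out(query, camera): "mask" (420x560 bool, what is visible of it).
- viewer.mark_of(query, camera): "centre" ([x, y, z] in mm, in world coordinates, good to about 4 mm: a listed point, or the origin of a listed thing).
The state is a dict: "clock": time; "qpos": joint angles; "dq": joint speeds; "tau": joint torques, N m; "tcp_pos": TCP position; "orientation": TCP orientation; "force": force on the tool from outside, world axes, zero at the start; "wrist_torque": the same for the moment, N m; "gripper_width": opening from 0.0 (shut) to 1.0 (fully open); "finger_force": force on a finger pad.
Only numpy, scipy, OpenCV 4.12 (cv2) and the standard library are available. Lean on these libraries where they do the work, as an engineer would, in place of code of your own. Each camera call takes 0.05 s, during which the arm holds its last target. There are 200 camera calls.

TASK

Set the bench out for making belts: lay the white punching board flat on the middle of the granite stone, lengthwise with it, and stand the steel strap-end punch upright on the middle of that board; its cutting edge must never touch the bare granite. Stand the wooden maul on its head on the bench beside the stone, opposite the middle of the short end that faces away from the burnishing machine and about 30 mm clear of it; stand the yellow wax tin midway in the gap between stone and burnisher, and the brown dye jar behind the burnisher (the side away from the robot), opposite the middle of its base and about 25 mm clear of it. Let go of everything and leave the black dye jar, the white thread spool and the blue glue can where they are.

Things in the scene. Friction and masses are not known exactly. Their poses are not given: they have to be found in the camera images.
- board: loose punching board, a plain white plastic slab 60 (its x) x 120 (its y) x 12 mm; origin at the centre of its underside, z up
- punch: loose strap-end punch of bright steel, 112 mm tall, standing on its cutting edge: a U-shaped blade 24 (its x) x 40 (its y) mm in plan and 30 mm high, above it a shoulder to 50 mm, then a round stem of 18 mm diameter from 50 to 100 mm, then a striking head of 23 mm diameter; origin on the stem's axis at the level of the cutting edge, z up along the stem; 0.25 kg
- maul: loose turned wooden maul 248 mm tall, standing on the flat end of its dark head with the lighter handle up: head 62 mm in diameter at most, up to z 130 mm, handle 30 mm in diameter from 163 to 236 mm; origin at the centre of the flat end it stands on, z up along the handle; 0.5 kg
- wax: loose round wax tin with a yellow lid, 56 mm in diameter, 32 mm high; origin at the centre of its underside, z up
- jar_brown: loose round jar of brown edge dye, orange-brown glass and cap, 44 mm in diameter, 62 mm high; origin at the centre of its underside, z up
- stone: fixed dark grey, light-flecked granite slab, 140 (its x) x 200 (its y) mm, top 30 mm above the bench; origin at its centre on the bench level, z up; it stands to the left or to the right of the burnisher and is turned by up to 0.12 rad; at yaw 0 its x points away from the robot and its y to the robot's left
- burnisher: fixed small green burnishing machine with a shaft along its y: base plate 80 (its x) x 100 (its y) x 10 mm, motor 68 mm in diameter (70 mm over its fins), top 97 mm above the bench, wooden drum and felt drum on the two shaft ends, 190 mm long overall along y and centred; origin at the centre of the base's underside, x points away from the robot (turned by up to 0.12 rad), z up
- jar_black: bystander: loose jar of black dye, the same shape as the brown one, black; origin at the centre of its underside
- spool: bystander: loose wooden spool of white thread standing upright, 44 mm in diameter, 56 mm high; origin at the centre of its underside
- can: bystander: loose blue glue can, 80 mm in diameter, 99 mm high, beyond the stations; origin at the centre of its underside
There are look-alikes about, which are no part of the job. Of the things shaped like the maul, the wooden one is meant. Several things look just like the punch: the one meant starts farthest from the robot's base.

How it is judged:
By the outcome, as a careful person would: the job done as asked, in the order asked, and still so for the second after the job is handed in, with the robot touching nothing.
It also fails if it takes over 136 s, if anything falls off the work surface, if the arm or the gripper's body presses on something with over 40 N, if the wrist force passes 120 N, or if a joint passes its speed limit or range.

## Working session

There is one attempt and no reset: what is moved stays moved. The work goes in short steps, Python scripts to look and compute and a tool call to move; the robot and the scene stay as the last step left them, time stands still between calls to the robot, and variables do not carry over. Pictures are saved under pics/ and viewed, at most 14 in all, crops included, and the job is handed in when it is done.

Besides the shell and the picture viewer there is one more tool, called after "Request:" by a JSON object that holds its "name" and its "arguments", one argument or row to a line. play_rows: Moves the arm, as the interface text tells. Its arguments: {"type":"object","properties":{"targets":{"type":"array","items":{"type":"object","properties":{"slide":{"type":"array","items":{"type":"number"}},"twist":{"type":"array","items":{"type":"number"}}}}},"gripper":{"type":"number"},"newtons":{"type":"number"}},"required":["targets"]}

```bash
mkdir -p pics; ls; python3 - <<'E'
from station import env, viewer
import cv2, numpy as np
print(env.read_state(), env.tips_ahead)
for c in ("scene","top"):
    cv2.imwrite(f"pics/{c}0.png", cv2.resize(viewer.snapshot(c),(784,588),interpolation=cv2.INTER_CUBIC))
    k=viewer.get_calibration(c); print(c,k)
    for n in "board punch maul wax jar_brown stone burnisher jar_black spool can".split():
        print(n,[(np.round(d["centre"]).tolist(),round(d["confidence"],2)) for d in viewer.mark_of(n,c)])
E
```

```text
pics
{'clock': 0.0, 'qpos': array([-1.29810939e+00,  3.59458960e-01,  1.51143585e+00, -5.25312410e-05,
        1.27250093e+00, -1.15052644e-01]), 'dq': array([ 0.00048745, -0.00058049, -0.00156641,  0.00073939,  0.00143238,
       -0.00105815]), 'tau': array([-2.52828017e-03, -5.15384138e+01, -2.70725870e+01,  6.71239919e-02,
        3.49947705e-02, -1.23020145e-04]), 'tcp_pos': array([ 226.67623391, -554.80198506,  232.8356962 ]), 'orientation': array([-3.08097355e+00, -6.04930087e-01,  3.01434259e-04]), 'force': array([ 0.08429865, -0.30721398,  1.41067975]), 'wrist_torque': array([-0.00906362, -0.01404309, -0.0008099 ]), 'finger_force': 0.0, 'gripper_width': 1.0026514383900749} 11.0
scene {'intrinsics': array([[476.7864448 ,   0.        , 275.72942166],
       [  0.        , 476.7864448 , 211.32657324],
       [  0.        ,   0.        ,   1.        ]]), 'k1': 0.009636598957697832, 'R': array([[-0.77181637,  0.63569317,  0.01391723],
       [ 0.54002324,  0.66690098, -0.51343742],
       [-0.33567007, -0.38876377, -0.85801418]]), 't': array([ 426.5802731 , -310.86198797, 1355.201
[... 781 characters left out ...]
   [-0.99836441,  0.00152445, -0.0571506 ],
       [ 0.05714033, -0.00609528, -0.99834755]]), 't': array([  31.6584281 ,  563.43993619, 1177.66384297])}
board [([402.0, -256.0, -2.0], 0.76), ([418.0, -136.0, 3.0], 0.47)]
punch [([332.0, 157.0, 3.0], 0.68), ([421.0, 132.0, 2.0], 0.54), ([404.0, 378.0, -2.0], 0.52)]
maul [([343.0, 71.0, -3.0], 0.93), ([413.0, 262.0, 3.0], 0.68), ([458.0, 468.0, 3.0], 0.66)]
wax [([434.0, -4.0, 2.0], 0.67)]
jar_brown [([402.0, 377.0, -1.0], 0.68)]
stone [([585.0, 187.0, -2.0], 0.94), ([432.0, -0.0, -0.0], 0.27)]
burnisher [([590.0, -180.0, -1.0], 0.6)]
jar_black [([416.0, -133.0, -0.0], 0.58)]
spool [([421.0, -379.0, 3.0], 0.68)]
can [([773.0, 2.0, 1.0], 0.82)]
```

View pics/scene0.png

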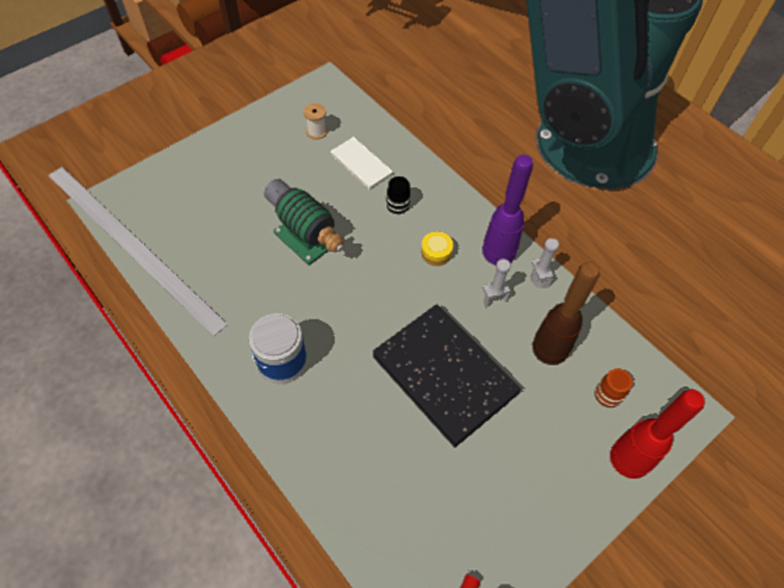

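View pics/top0.png

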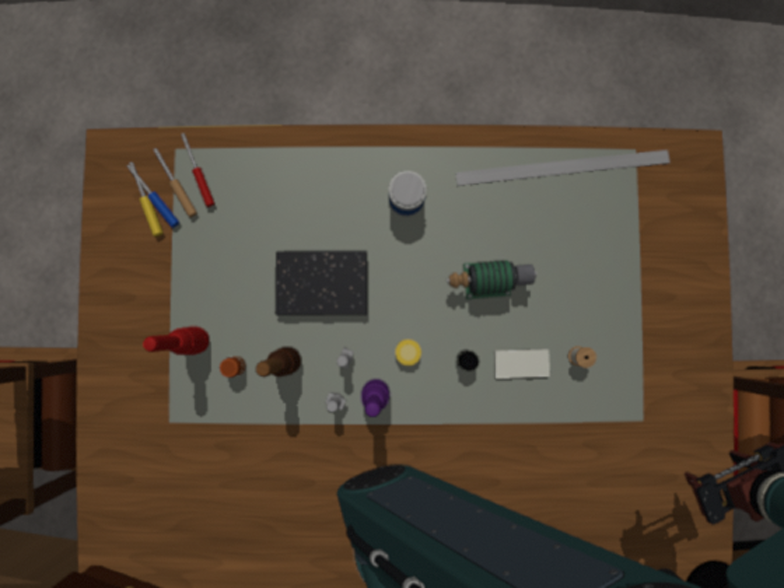

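The pictures show two punches: A at scene px (498,282), about (422,134), and B at (543,262), about (328,155). A is farther from the base (442 mm against 363 mm), so A is the one meant. The wooden maul is the brown one at scene px (560,330). The purple and red ones are look-alikes. I'll confirm this in a crop and fit poses from the masks.

```bash
cat > h.py <<'E'
from station import env, viewer
import cv2, numpy as np
from scipy.optimize import minimize
CAMS=("scene","top")
CAL={c:viewer.get_calibration(c) for c in CAMS}
def proj(c,P):
    k=CAL[c]; q=np.atleast_2d(P)@k["R"].T+k["t"]; s=q[:,:2]/q[:,2:]
    s=s*(1+k["k1"]*(s**2).sum(1,keepdims=True))
    return s@k["intrinsics"][:2,:2].T+k["intrinsics"][:2,2]
def box(x,y,z0,z1): return np.array([[a,b,c] for a in(-x/2,x/2) for b in(-y/2,y/2) for c in(z0,z1)])
A=np.linspace(0,2*np.pi,32,endpoint=False)
def cyl(d,z0,z1): return np.array([[d/2*np.cos(a),d/2*np.sin(a),z] for z in(z0,z1) for a in A])
def ycyl(d,zc,y0,y1): return np.array([[d/2*np.cos(a),y,zc+d/2*np.sin(a)] for y in(y0,y1) for a in A])
SH={"stone":[box(140,200,0,30)],"board":[box(60,120,0,12)],
 "wax":[cyl(56,0,32)],"jar_brown":[cyl(44,0,62)],
 "punch":[box(24,40,0,50),cyl(18,50,100),cyl(23,100,112)],
 "maul":[cyl(50,0,20),cyl(62,20,130),cyl(30,130,240)],
 "burnisher":[box(80,100,0,10),ycyl(70,62,-45,45),ycyl(24,62,-95,95)]}
def sil(c,n,p,F=4):
    x,y,z,w=p; R=np.array([[np.cos(w),-np.sin(w),0],[np.sin(w),np.cos(w),0],[0,0,1]])
    m=np.zeros((420*F,560*F),np.uint8)
    for S in SH[n]:
        q=proj(c,S@R.T+[x,y,z]); cv2.fillConvexPoly(m,cv2.convexHull(np.round((q+.5)*F-.5).astype(np.int32)),1)
    return m>0
def mask(n,c,near,F=4):
    "the cut_out whose centroid is nearest the thing's expected middle"
    ms=[d["mask"] for d in viewer.cut_out(n,c)]
    if not ms: return None
    g=proj(c,near)[0]
    m=min(ms,key=lambda m:np.hypot(*(np.argwhere(m).mean(0)[::-1]-g)))
    if np.hypot(*(np.argwhere(m).mean(0)[::-1]-g))>25: return None
    return cv2.resize(m.astype(np.float32),None,fx=F,fy=F,interpolation=cv2.INTER_LINEAR)>.5
def fit(n,x,y,z=0,yaws=(0,),cams=CAMS):
    h=max(S[:,2].max() for S in SH[n])
    for c in cams: viewer.snapshot(c)
    M={c:mask(n,c,[x,y,z+h/2]) for c in cams}; M={c:m for c,m in M.items() if m is not None}
    def cost(p):
        e=0
        for c,m in M.items():
            s=sil(c,n,(p[0],p[1],z,p[2]/50)); e+=1-(s&m).sum()/(s|m).sum()
        return e/max(len(M),1)
    best=min((minimize(cost,(x,y,w*50),method="Nelder-Mead",options=dict(initial_simplex=np.array([[x,y,w*50],[x+5,y,w*50],[x,y+5,w*50],[x,y,w*50+6]]),xatol=.1,maxfev=150)) for w in yaws),key=lambda r:r.fun)
    print(n,np.round(best.x[:2],1),"yaw %.3f cost %.3f"%(best.x[2]/50,best.fun),list(M)); return best.x
def st():
    s=env.read_state(); from scipy.spatial.transform import Rotation as Ro
    X=Ro.from_rotvec(s["orientation"]).as_matrix(); return s,X
E
python3 - <<'E'
from h import *
import time
t=time.time()
for n,x,y,w in [("stone",585,188,(0,)),("burnisher",590,-178,(0,)),("board",403,-254,(0,)),("punch",422,134,(0,.8,1.57,2.36)),("maul",414,262,(0,)),("wax",432,-2,(0,)),("jar_brown",403,377,(0,))]:
    fit(n,x,y,0,w)
print(time.time()-t)
im=viewer.snapshot("scene")[160:300,320:480]
cv2.imwrite("pics/crop1.png",cv2.resize(im,None,fx=4,fy=4,interpolation=cv2.INTER_CUBIC))
E
```

```text
stone [583.6 185.6] yaw -0.003 cost 0.045 ['scene', 'top']
burnisher [ 591.4 -178.8] yaw 0.075 cost 0.129 ['scene', 'top']
board [ 405.1 -255.1] yaw 0.022 cost 0.079 ['top']
punch [420.5 131.8] yaw 1.161 cost 0.258 ['scene', 'top']
maul [415.7 261. ] yaw 0.049 cost 0.136 ['scene', 'top']
wax [434.2  -2.6] yaw 0.054 cost 0.154 ['top']
jar_brown [403.3 377.2] yaw 0.045 cost 0.173 ['scene', 'top']
16.460733890533447
```

View pics/crop1.png

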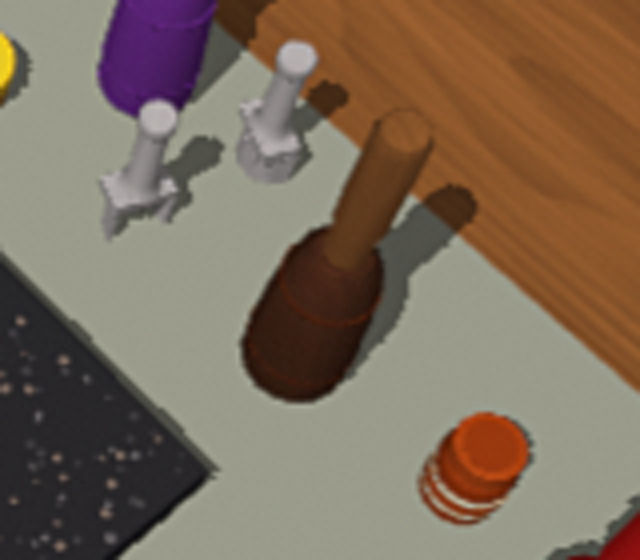

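The crop shows punch A at crop (140,170), nearer the stone and so farther from the base, and the brown wooden maul at (320,270). Board first: turn, then go above it.

Request:
{"name": "play_rows", "arguments": {
  "targets": [
    {"twist":[0,0,-0.172]},
    {"twist":[0,0,-0.172]},
    {"twist":[0,0,-0.172]},
    {"twist":[0,0,-0.172]},
    {"twist":[0,0,-0.172]},
    {"twist":[0,0,-0.172]},
    {"twist":[0,0,-0.172]},
    {"slide":[0.043,0.0255,0]},
    {"slide":[0.043,0.0255,0]},
    {"slide":[0.043,0.0255,0]},
    {"slide":[0.043,0.0255,0]},
    {"slide":[0.043,0.0255,0]},
    {"slide":[0.043,0.0255,0]},
    {"slide":[0.042,0.0255,0]},
    {"slide":[0,0,0.05]},
    {"slide":[0,0,0.05]},
    {"slide":[0,0,0.04]},
    {}
  ],
  "gripper": 0.0878,
  "newtons": 30
}}

```text
$.targets[0]: bad value
```

```bash
python3 - <<'E'
from h import *
s,X=st(); print(s["clock"],s["tcp_pos"],X.round(3).tolist(),s["qpos"].round(2))
im=viewer.snapshot("scene")
cv2.imwrite("pics/s2.png",cv2.resize(im[60:220,150:350],None,fx=4,fy=4*.93,interpolation=cv2.INTER_CUBIC)[:600])
E
```

```text
2.55 [ 226.88863553 -555.43799796  233.63350194] [[0.926, 0.378, -0.0], [0.378, -0.926, 0.0], [0.0, -0.0, -1.0]] [-1.3   0.36  1.51 -0.    1.27 -0.12]
```

View pics/s2.png

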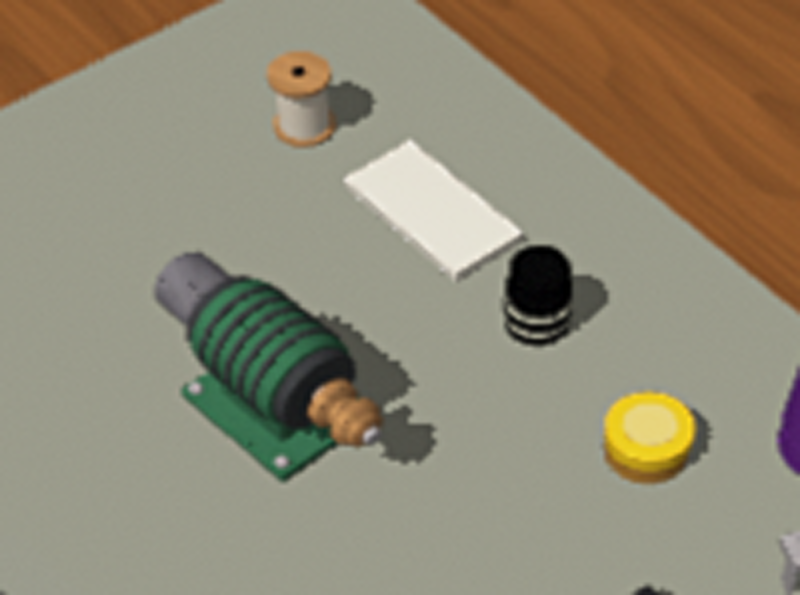

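The move was refused because each row needs both slide and twist. This crop shows the board clear, with the black jar beside it.

Request:
{"name": "play_rows", "arguments": {
  "targets": [
    {"slide":[0,0,0],"twist":[0,0,-0.172]},
    {"slide":[0,0,0],"twist":[0,0,-0.172]},
    {"slide":[0,0,0],"twist":[0,0,-0.172]},
    {"slide":[0,0,0],"twist":[0,0,-0.172]},
    {"slide":[0,0,0],"twist":[0,0,-0.172]},
    {"slide":[0,0,0],"twist":[0,0,-0.172]},
    {"slide":[0,0,0],"twist":[0,0,-0.172]},
    {"slide":[0.043,0.0255,0],"twist":[0,0,0]},
    {"slide":[0.043,0.0255,0],"twist":[0,0,0]},
    {"slide":[0.043,0.0255,0],"twist":[0,0,0]},
    {"slide":[0.043,0.0255,0],"twist":[0,0,0]},
    {"slide":[0.043,0.0255,0],"twist":[0,0,0]},
    {"slide":[0.043,0.0255,0],"twist":[0,0,0]},
    {"slide":[0.042,0.0255,0],"twist":[0,0,0]},
    {"slide":[0,0,0.05],"twist":[0,0,0]},
    {"slide":[0,0,0.05],"twist":[0,0,0]},
    {"slide":[0,0,0.04],"twist":[0,0,0]},
    {"slide":[0,0,0],"twist":[0,0,0]}
  ],
  "gripper": 0.0878,
  "newtons": 30
}}

```text
clock: 4.85
tcp_pos: [397.2, -250.1, 91.6]
orientation: [-2.194, -2.24, 0.001]
force: [0.1, -0.5, 0.3]
gripper_width: 0.996
finger_force: 0.0
```

```bash
python3 - <<'E'
from h import *
s,X=st(); print(s["clock"],s["tcp_pos"],X.round(3).tolist(),s["qpos"].round(2))
viewer.snapshot("scene")
for i in range(2):
    print([(d["confidence"],d["mask"].sum(),np.argwhere(d["mask"]).mean(0)) for d in viewer.cut_out("board","scene")])
fit("board",405,-255,0,cams=("scene",))
E
```

```text
4.85 [ 397.22768625 -250.11799514   91.60023959] [[-0.021, 1.0, -0.005], [1.0, 0.021, 0.004], [0.004, -0.005, -1.0]] [-0.71  0.37  1.94  0.    0.84 -0.73]
[(0.76, np.int64(762), array([117.14435696, 258.27690289]))]
[(0.76, np.int64(762), array([117.14435696, 258.27690289]))]
board [ 408.7 -252. ] yaw 0.021 cost 0.060 ['scene']
```

Request:
{"name": "play_rows", "arguments": {
  "targets": [
    {"slide":[-0.004,0.0095,0.03],"twist":[0,0,0]},
    {"slide":[0,0,0.03],"twist":[0,0,0]},
    {"slide":[0,0,0.018],"twist":[0,0,0]},
    {"slide":[0,0,0],"twist":[0,0,0]}
  ]
}}

```text
clock: 5.6
tcp_pos: [408.7, -255.6, 15.8]
orientation: [-2.198, -2.244, -0.0]
force: [-0.7, 0.4, 0.3]
gripper_width: 1.0
finger_force: 0.0
```

Request:
{"name": "play_rows", "arguments": {
  "targets": [
    {"slide":[0,0,0],"twist":[0,0,0]},
    {"slide":[0,0,0],"twist":[0,0,0]},
    {"slide":[0,0,0],"twist":[0,0,0]},
    {"slide":[0,0,0],"twist":[0,0,0]}
  ],
  "gripper": 0.04
}}

```text
clock: 6.1
tcp_pos: [408.8, -255.8, 16.3]
orientation: [2.197, 2.244, 0.0]
force: [-1.9, -0.5, 7.1]
gripper_width: 0.679
finger_force: 30.0
```

Request:
{"name": "play_rows", "arguments": {
  "targets": [
    {"slide":[0,0,-0.04],"twist":[0,0,0]},
    {"slide":[0,0,-0.05],"twist":[0,0,0]},
    {"slide":[0,0,-0.05],"twist":[0,0,0]},
    {"slide":[0.04,0.0155,0],"twist":[0,0,0.024]},
    {"slide":[0.04,0.016,0],"twist":[0,0,0]},
    {"slide":[0.04,0.016,0],"twist":[0,0,0]},
    {"slide":[0.04,0.016,0],"twist":[0,0,0]},
    {"slide":[0.04,0.016,0],"twist":[0,0,0]},
    {"slide":[0.04,0.016,0],"twist":[0,0,0]},
    {"slide":[0.04,0.016,0],"twist":[0,0,0]},
    {"slide":[0.04,0.016,0],"twist":[0,0,0]},
    {"slide":[0.04,0.016,0],"twist":[0,0,0]},
    {"slide":[0.04,0.016,0],"twist":[0,0,0]},
    {"slide":[0.04,0.016,0],"twist":[0,0,0]},
    {"slide":[0,0,0.04],"twist":[0,0,0]},
    {"slide":[0,0,0],"twist":[0,0,0]},
    {"slide":[0,0,0],"twist":[0,0,0]}
  ]
}}

```text
clock: 8.22
tcp_pos: [584.3, 183.9, 116.2]
orientation: [-2.225, -2.217, 0.001]
force: [0.6, -0.5, -0.9]
gripper_width: 0.679
finger_force: 30.0
```

```bash
python3 - <<'E'
from h import *
s,X=st(); print(s["clock"],s["tcp_pos"],X.round(3).tolist())
im=viewer.snapshot("scene")
cv2.imwrite("pics/s3.png",cv2.resize(im,(784,588),interpolation=cv2.INTER_CUBIC))
E
```

```text
8.225 [584.30584135 183.93111187 116.20274371] [[0.003, 1.0, -0.0], [1.0, -0.003, -0.0], [-0.0, -0.0, -1.0]]
```

View pics/s3.png

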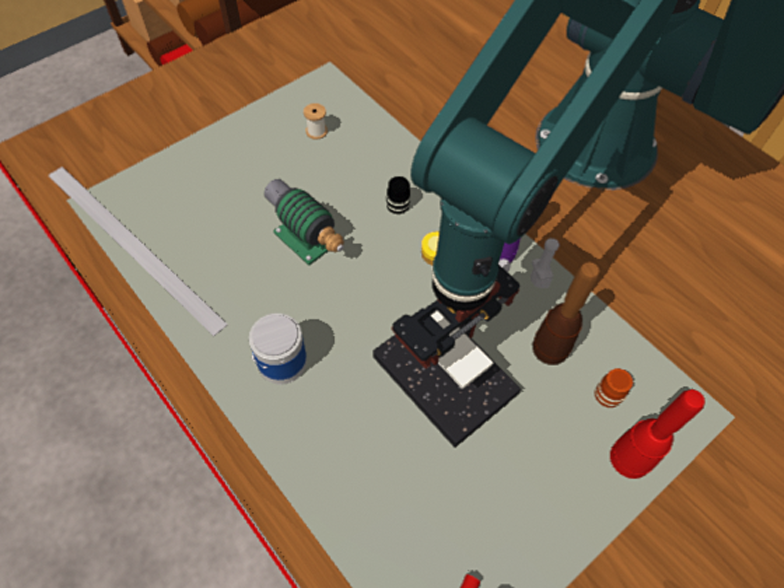

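The board hangs level over the stone, at about px (465,360). Now lowering it.

Request:
{"name": "play_rows", "arguments": {
  "targets": [
    {"slide":[0,0,0.03],"twist":[0,0,0]},
    {"slide":[0,0,0.025],"twist":[0,0,0]},
    {"slide":[0,0,0.01],"twist":[0,0,0]},
    {"slide":[0,0,0.002],"twist":[0,0,0]},
    {"slide":[0,0,0.002],"twist":[0,0,0]},
    {"slide":[0,0,0.001],"twist":[0,0,0]},
    {"slide":[0,0,0],"twist":[0,0,0]}
  ]
}}

```text
clock: 9.15
tcp_pos: [585.1, 184.4, 46.4]
orientation: [2.224, 2.218, 0.002]
force: [-0.7, -0.8, 2.0]
gripper_width: 0.678
finger_force: 30.0
```

Request:
{"name": "play_rows", "arguments": {
  "targets": [
    {"slide":[0,0,0],"twist":[0,0,0]},
    {"slide":[0,0,0],"twist":[0,0,0]},
    {"slide":[0,0,0],"twist":[0,0,0]},
    {"slide":[0,0,-0.02],"twist":[0,0,0]},
    {"slide":[0,0,-0.05],"twist":[0,0,0]},
    {"slide":[0,0,-0.05],"twist":[0,0,0]},
    {"slide":[0,-0.06,0],"twist":[0,0,0]},
    {"slide":[0,-0.06,0],"twist":[0,0,0]},
    {"slide":[0,-0.03,0],"twist":[0,0,0]},
    {"slide":[0,0,0],"twist":[0,0,0]}
  ],
  "gripper": 0.078
}}

```text
clock: 10.4
tcp_pos: [431.9, 184.6, 165.7]
orientation: [-2.223, -2.219, 0.002]
force: [0.6, 0.4, 0.6]
gripper_width: 0.887
finger_force: 0.0
```

```bash
python3 - <<'E'
from h import *
s,X=st(); print(s["clock"],s["tcp_pos"],X.round(3).tolist())
fit("board",584,186,30); fit("stone",584,186)
im=viewer.snapshot("top"); 
cv2.imwrite("pics/s4.png",cv2.resize(im[150:300,150:350],None,fx=4,fy=4,interpolation=cv2.INTER_CUBIC)[:600])
E
```

```text
10.4 [431.89027468 184.60597691 165.7014499 ] [[0.002, 1.0, -0.002], [1.0, -0.002, -0.0], [-0.0, -0.002, -1.0]]
board [583.  186.5] yaw 0.006 cost 0.083 ['scene', 'top']
stone [582.9 185.5] yaw -0.004 cost 0.319 ['scene', 'top']
```

View pics/s4.png

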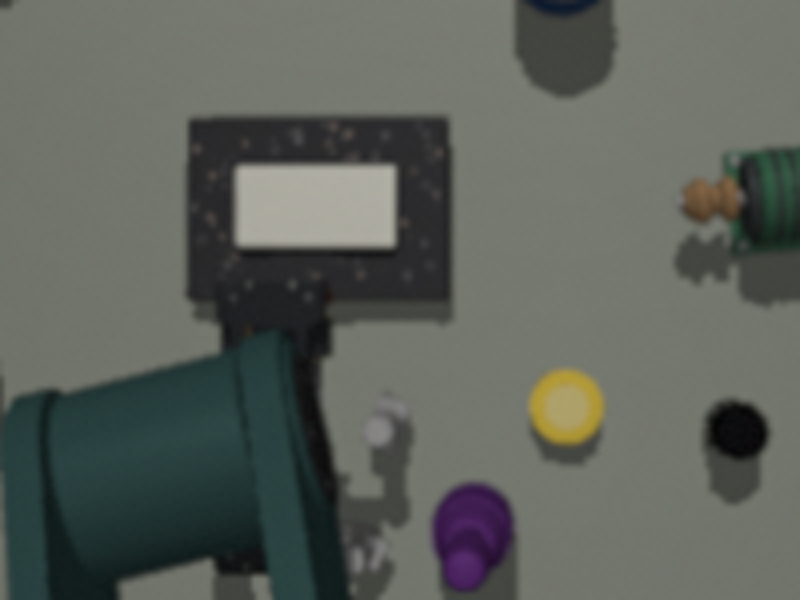

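The board lies centred and aligned on the stone, at crop (316,206) against the stone's (320,209). Next, above the punch.

Request:
{"name": "play_rows", "arguments": {
  "targets": [
    {"slide":[-0.026,-0.0055,0],"twist":[0,0,0]},
    {"slide":[-0.0255,-0.0055,0],"twist":[0,0,0]},
    {"slide":[0,0,0],"twist":[0,0,0.173]},
    {"slide":[0,0,0],"twist":[0,0,0.173]},
    {"slide":[0,0,0.03],"twist":[0,0,0.173]},
    {"slide":[0,0,0],"twist":[0,0,0]},
    {"slide":[0,0,0],"twist":[0,0,0]}
  ],
  "gripper": 0.07
}}

```text
clock: 11.72
tcp_pos: [423.6, 133.3, 136.0]
orientation: [-2.717, -1.577, 0.0]
force: [-0.1, -0.1, 0.1]
gripper_width: 0.796
finger_force: 0.0
```

```bash
python3 - <<'E'
from h import *
s,X=st(); print(s["clock"],s["tcp_pos"],X.round(3).tolist())
im=viewer.snapshot("scene")
for d in viewer.mark_of("punch","scene"): print(d)
p=[proj("scene",[421,133,z])[0] for z in (0,50,112)]; print(p)
im=cv2.resize(im,None,fx=4,fy=4,interpolation=cv2.INTER_CUBIC)
cv2.line(im,*[tuple(int(v*4+1.5) for v in q) for q in (p[0],p[2])],(0,0,255),1)
cv2.imwrite("pics/s5.png",im[520:1120,1120:1920])
E
```

```text
11.725 [423.56982247 133.31506055 136.04563419] [[0.496, 0.868, -0.0], [0.868, -0.496, 0.0], [-0.0, -0.0, -1.0]]
{'centre': [422.0, 130.5, 0.5], 'confidence': 0.92}
{'centre': [325.1, 153.9, 1.5], 'confidence': 0.78}
[array([352.13430641, 213.45451397]), array([355.36125453, 202.5975396 ]), array([359.72506199, 187.92011096])]
```

View pics/s5.png

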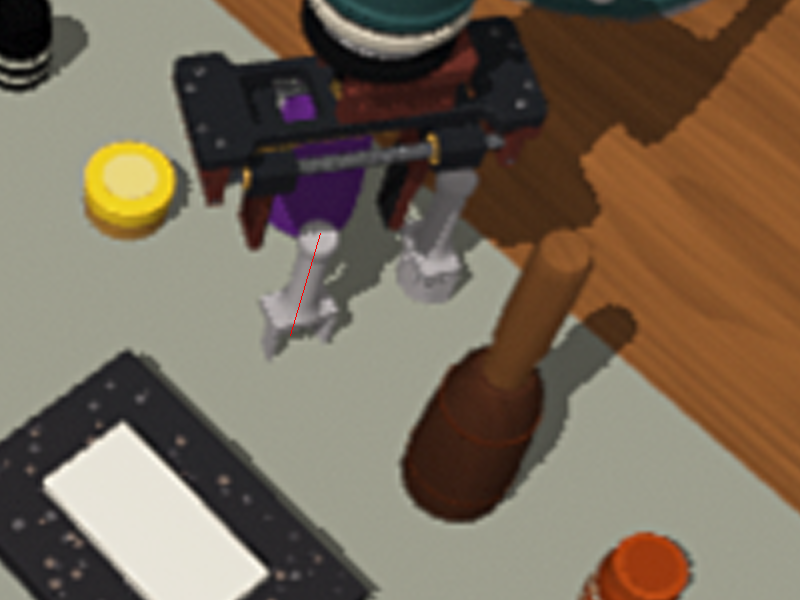

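The projected axis (crop 292,333 to 318,235) lies on the punch's stem, so I'll descend and grip.

Request:
{"name": "play_rows", "arguments": {
  "targets": [
    {"slide":[-0.001,-0.002,0.025],"twist":[0,0,0]},
    {"slide":[0,0,0.025],"twist":[0,0,0]},
    {"slide":[0,0,0.016],"twist":[0,0,0]},
    {"slide":[0,0,0],"twist":[0,0,0]},
    {"slide":[0,0,0],"twist":[0,0,0]}
  ]
}}

```text
clock: 12.45
tcp_pos: [421.8, 133.6, 70.5]
orientation: [2.719, 1.574, 0.002]
force: [0.7, -0.0, 0.2]
gripper_width: 0.798
finger_force: 0.0
```

Request:
{"name": "play_rows", "arguments": {
  "targets": [
    {"slide":[0,0,0],"twist":[0,0,0]},
    {"slide":[0,0,0],"twist":[0,0,0]},
    {"slide":[0,0,0],"twist":[0,0,0]},
    {"slide":[0,0,0],"twist":[0,0,0]},
    {"slide":[0,0,0],"twist":[0,0,0]},
    {"slide":[0,0,0],"twist":[0,0,0]}
  ],
  "gripper": 0.005,
  "newtons": 30
}}

```text
clock: 13.2
tcp_pos: [421.0, 133.4, 69.7]
orientation: [-2.719, -1.573, 0.0]
force: [-0.3, 0.1, 1.4]
gripper_width: 0.246
finger_force: 30.0
```

Request:
{"name": "play_rows", "arguments": {
  "targets": [
    {"slide":[0,0,-0.02],"twist":[0,0,0]},
    {"slide":[0,0,-0.04],"twist":[0,0,0]},
    {"slide":[0,0,-0.04],"twist":[0,0,0]},
    {"slide":[0,0,0],"twist":[0,0,0]},
    {"slide":[0,0,0],"twist":[0,0,0]}
  ]
}}

```text
clock: 13.82
tcp_pos: [420.1, 133.3, 168.7]
orientation: [-2.719, -1.573, 0.002]
force: [-0.5, -0.8, -3.0]
gripper_width: 0.251
finger_force: 30.0
```

```bash
python3 - <<'E'
from h import *
s,X=st(); print(s["clock"],s["tcp_pos"],s["gripper_width"],s["force"])
im=viewer.snapshot("scene")
im=cv2.resize(im,None,fx=4,fy=4,interpolation=cv2.INTER_CUBIC)
x,y,z=s["tcp_pos"]
p=[proj("scene",[x,y,z+d])[0] for d in (-70,42)]
cv2.line(im,*[tuple(int(v*4+1.5) for v in q) for q in p],(0,0,255),1)
cv2.imwrite("pics/s6.png",im[420:1020,1120:1920])
E
```

```text
13.825 [420.12117554 133.25478752 168.69910133] 0.2510802740740853 [-0.45986608 -0.75869237 -2.97414455]
```

View pics/s6.png

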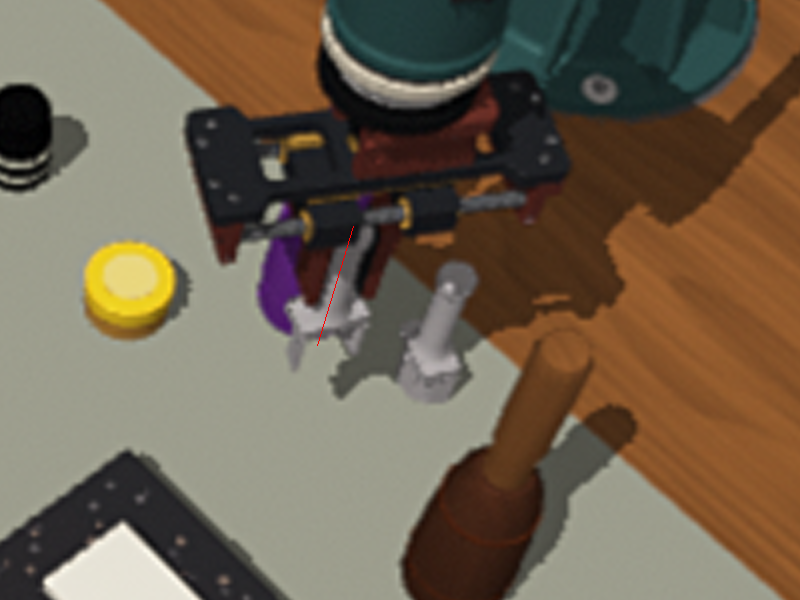

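It is held, but the opening of 22 mm is too wide for the 18 mm stem, so the pads probably caught the head. I'll set it back down and grip lower.

Request:
{"name": "play_rows", "arguments": {
  "targets": [
    {"slide":[0,0,0.04],"twist":[0,0,0]},
    {"slide":[0,0,0.04],"twist":[0,0,0]},
    {"slide":[0,0,0.015],"twist":[0,0,0]},
    {"slide":[0,0,0.003],"twist":[0,0,0]},
    {"slide":[0,0,0.001],"twist":[0,0,0]},
    {"slide":[0,0,0],"twist":[0,0,0]}
  ]
}}

```text
clock: 14.62
tcp_pos: [421.3, 133.4, 70.7]
orientation: [2.719, 1.573, 0.0]
force: [-0.1, -0.6, -2.4]
gripper_width: 0.25
finger_force: 30.0
```

Request:
{"name": "play_rows", "arguments": {
  "targets": [
    {"slide":[0,0,0],"twist":[0,0,0]},
    {"slide":[0,0,0],"twist":[0,0,0]},
    {"slide":[0,0,0],"twist":[0,0,0]},
    {"slide":[0,0,0.005],"twist":[0,0,0]},
    {"slide":[0,0,0],"twist":[0,0,0]},
    {"slide":[0,0,0],"twist":[0,0,0]}
  ],
  "gripper": 0.05
}}

```text
clock: 15.38
tcp_pos: [421.0, 133.4, 65.6]
orientation: [-2.719, -1.573, 0.0]
force: [-0.4, -0.7, 0.5]
gripper_width: 0.573
finger_force: 0.0
```

Request:
{"name": "play_rows", "arguments": {
  "targets": [
    {"slide":[0,0,0],"twist":[0,0,0]},
    {"slide":[0,0,0],"twist":[0,0,0]},
    {"slide":[0,0,0],"twist":[0,0,0]},
    {"slide":[0,0,0],"twist":[0,0,0]},
    {"slide":[0,0,0],"twist":[0,0,0]}
  ],
  "gripper": 0.005
}}

```text
clock: 16.0
tcp_pos: [421.2, 133.4, 65.7]
orientation: [-2.719, -1.573, -0.0]
force: [0.6, -0.1, 0.2]
gripper_width: 0.246
finger_force: 30.0
```

Request:
{"name": "play_rows", "arguments": {
  "targets": [
    {"slide":[0,0,-0.02],"twist":[0,0,0]},
    {"slide":[0,0,-0.04],"twist":[0,0,0]},
    {"slide":[0,0,-0.04],"twist":[0,0,0]},
    {"slide":[0.0252,0.023,0],"twist":[0,0,0]},
    {"slide":[0.0252,0.023,0],"twist":[0,0,0]},
    {"slide":[0.0252,0.023,0],"twist":[0,0,0]},
    {"slide":[0.0252,0.023,0],"twist":[0,0,0]},
    {"slide":[0.0252,0.023,0],"twist":[0,0,0]},
    {"slide":[0,0,0.03],"twist":[0,0,0]},
    {"slide":[0,0,0],"twist":[0,0,0]},
    {"slide":[0,0,0],"twist":[0,0,0]}
  ]
}}

```text
clock: 17.38
tcp_pos: [582.9, 185.2, 135.7]
orientation: [-2.719, -1.573, 0.002]
force: [1.3, -0.1, -3.1]
gripper_width: 0.246
finger_force: 30.0
```

```bash
python3 - <<'E'
from h import *
s,X=st(); print(s["clock"],s["tcp_pos"],s["gripper_width"],s["force"])
im=viewer.snapshot("scene")
im=cv2.resize(im,None,fx=4,fy=4,interpolation=cv2.INTER_CUBIC)
x,y,z=s["tcp_pos"]
for d in viewer.mark_of("punch","scene"): print(d)
p=[proj("scene",[x,y,z+d])[0] for d in (-65.7,-15.7)]
cv2.line(im,*[tuple(int(v*4+1.5) for v in q) for q in p],(0,0,255),1)
cv2.imwrite("pics/s7.png",im[720:1320,920:1720])
E
```

```text
17.375 [582.87444247 185.19587441 135.71200495] 0.24558909049438535 [ 1.26291168 -0.11089914 -3.07366701]
{'centre': [583.3, 185.2, 70.8], 'confidence': 0.86}
{'centre': [331.6, 152.0, 1.2], 'confidence': 0.56}
```

View pics/s7.png

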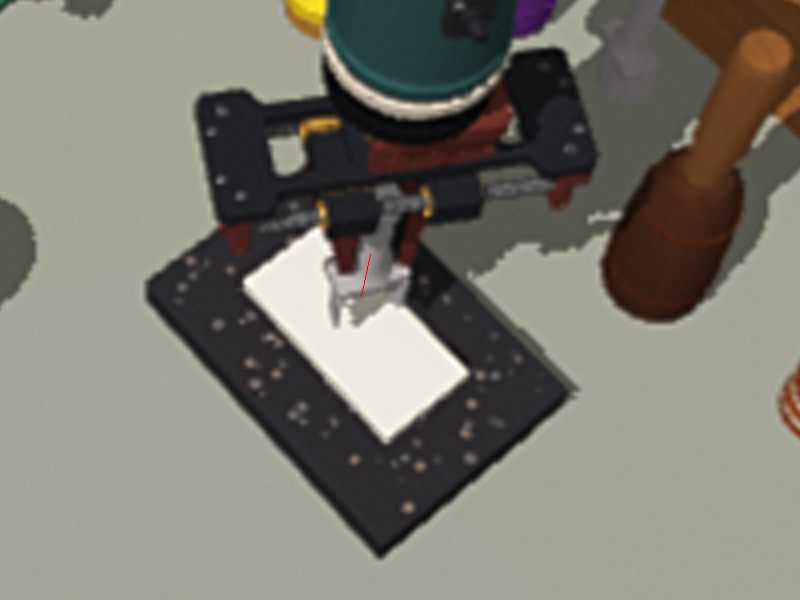

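The punch hangs upright over the middle of the board (network: 583, 185, 71). Lowering it.

Request:
{"name": "play_rows", "arguments": {
  "targets": [
    {"slide":[0.0005,0,0.018],"twist":[0,0,0]},
    {"slide":[0,0,0.006],"twist":[0,0,0]},
    {"slide":[0,0,0.002],"twist":[0,0,0]},
    {"slide":[0,0,0.0015],"twist":[0,0,0]},
    {"slide":[0,0,0.001],"twist":[0,0,0]},
    {"slide":[0,0,0],"twist":[0,0,0]}
  ]
}}

```text
clock: 18.23
tcp_pos: [584.3, 185.9, 107.8]
orientation: [2.719, 1.573, 0.002]
force: [-1.0, -0.2, 0.2]
gripper_width: 0.247
finger_force: 30.0
```

Request:
{"name": "play_rows", "arguments": {
  "targets": [
    {"slide":[0,0,0],"twist":[0,0,0]},
    {"slide":[0,0,0],"twist":[0,0,0]},
    {"slide":[0,0,0],"twist":[0,0,0]},
    {"slide":[0,0,0],"twist":[0,0,0]},
    {"slide":[0,0,-0.02],"twist":[0,0,0]},
    {"slide":[0,0,-0.05],"twist":[0,0,0]},
    {"slide":[0,0,-0.05],"twist":[0,0,0]},
    {"slide":[0,0,-0.05],"twist":[0,0,0]},
    {"slide":[0,0,0],"twist":[0,0,-0.174]},
    {"slide":[0,0,0],"twist":[0,0,-0.174]},
    {"slide":[0,0,0],"twist":[0,0,-0.174]},
    {"slide":[0.038,-0.06,0],"twist":[0,0,0]}
  ],
  "gripper": 0.06
}}

```text
clock: 19.73
tcp_pos: [533.6, 218.2, 277.0]
orientation: [2.222, 2.219, 0.003]
force: [-0.6, 0.6, -0.4]
gripper_width: 0.682
finger_force: 0.0
```

```bash
python3 - <<'E'
from h import *
s,X=st(); print(s["clock"],s["tcp_pos"],X.round(3).tolist())
fit("punch",583,186,42,(0,.8,1.6,2.4)); fit("maul",415,261)
for c in CAMS: print([d["centre"] for d in viewer.mark_of("maul",c)],[d["centre"] for d in viewer.mark_of("punch",c)])
E
```

```text
19.725 [533.6042897  218.19360746 276.96920355] [[0.001, 1.0, 0.002], [1.0, -0.001, 0.0], [0.0, 0.002, -1.0]]
punch [582.3 184.1] yaw 1.099 cost 0.198 ['scene', 'top']
maul [420.3 263. ] yaw -0.015 cost 0.539 ['scene', 'top']
[[344.7, 67.3, -1.1], [456.6, 465.6, 0.2], [415.5, 261.1, -2.4]] [[326.8, 151.9, 1.2], [588.0, 182.2, 42.0]]
[[411.2, 264.8, 4.0], [460.7, 465.8, 0.6], [341.7, 70.9, -2.6]] [[584.0, 180.4, 40.5], [332.7, 156.1, 1.3]]
```

Request:
{"name": "play_rows", "arguments": {
  "targets": [
    {"slide":[0.0145,-0.04,0],"twist":[0,0,0]},
    {"slide":[0.0145,-0.04,0],"twist":[0,0,0]},
    {"slide":[0.0145,-0.04,0],"twist":[0,0,0]},
    {"slide":[0,0,0],"twist":[0,0,0]},
    {"slide":[0,0,0.03],"twist":[0,0,0]},
    {"slide":[0,0,0.03],"twist":[0,0,0]},
    {"slide":[0,0,0.025],"twist":[0,0,0]},
    {"slide":[0,0,0],"twist":[0,0,0]},
    {"slide":[0,0,0],"twist":[0,0,0]}
  ],
  "gripper": 0.075
}}

```text
clock: 21.45
tcp_pos: [412.3, 262.8, 193.0]
orientation: [2.222, 2.221, 0.002]
force: [-0.3, -0.1, 0.6]
gripper_width: 0.853
finger_force: 0.0
```

Request:
{"name": "play_rows", "arguments": {
  "targets": [
    {"slide":[0,0,0],"twist":[0,0,0]},
    {"slide":[0,0,0],"twist":[0,0,0]},
    {"slide":[0,0,0],"twist":[0,0,0]},
    {"slide":[0,0,0],"twist":[0,0,0]},
    {"slide":[0,0,0],"twist":[0,0,0]}
  ],
  "gripper": 0.015,
  "newtons": 35
}}

```text
clock: 22.08
tcp_pos: [411.5, 262.8, 192.4]
orientation: [2.221, 2.221, 0.002]
force: [-2.1, 1.4, -2.4]
gripper_width: 0.336
finger_force: 35.1
```

Request:
{"name": "play_rows", "arguments": {
  "targets": [
    {"slide":[0,0,-0.03],"twist":[0,0,0]},
    {"slide":[0,0,-0.03],"twist":[0,0,0]},
    {"slide":[0.0142,0.0288,0],"twist":[0,0,0]},
    {"slide":[0.0142,0.0288,0],"twist":[0,0,0]},
    {"slide":[0.0142,0.0288,0],"twist":[0,0,0]},
    {"slide":[0.0142,0.0288,0],"twist":[0,0,0]},
    {"slide":[0.0142,0.0288,0],"twist":[0,0,0]},
    {"slide":[0.0142,0.0288,0],"twist":[0,0,0]},
    {"slide":[0,0,0],"twist":[0,0,0]},
    {"slide":[0,0,0.03],"twist":[0,0,0]},
    {"slide":[0,0,0],"twist":[0,0,0]},
    {"slide":[0,0,0],"twist":[0,0,0]}
  ]
}}

```text
clock: 23.58
tcp_pos: [583.3, 347.7, 222.4]
orientation: [-2.221, -2.221, 0.001]
force: [-0.9, 0.3, -3.6]
gripper_width: 0.334
finger_force: 35.0
```

```bash
python3 - <<'E'
from h import *
s,X=st(); print(s["clock"],s["tcp_pos"],X.round(3).tolist(),s["gripper_width"],s["force"])
im=viewer.snapshot("scene")
viewer.snapshot("top")
for c in CAMS: print([d["centre"] for d in viewer.mark_of("maul",c)])
cv2.imwrite("pics/s8.png",cv2.resize(im[:,200:],None,fx=1.4,fy=1.4,interpolation=cv2.INTER_CUBIC))
E
```

```text
23.575 [583.30169079 347.65417496 222.43160315] [[-0.0, 1.0, -0.001], [1.0, 0.0, -0.0], [-0.0, -0.001, -1.0]] 0.33369223934469183 [-0.85143566  0.2537009  -3.64203718]
[[583.5, 346.3, 29.6], [345.7, 67.5, 2.0], [459.4, 469.5, -0.6], [421.3, -380.9, 0.6]]
[[344.6, 70.2, -0.2], [579.9, 348.2, 31.0]]
```

View pics/s8.png

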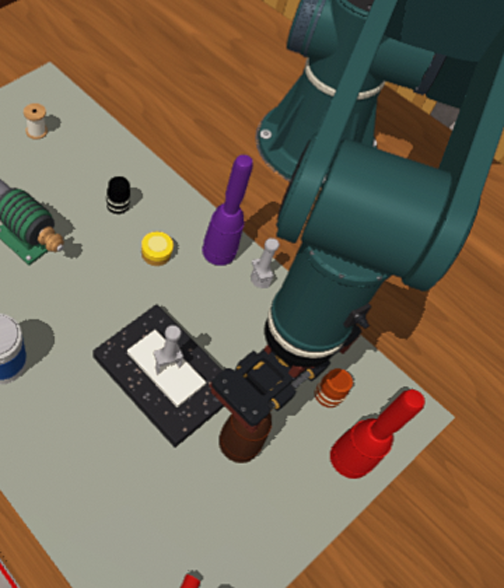

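The punch stands on the board (px 170,350), and the maul hangs upright beyond the stone's end (245,435). Lowering and releasing it.

Request:
{"name": "play_rows", "arguments": {
  "targets": [
    {"slide":[0,0,0.02],"twist":[0,0,0]},
    {"slide":[0,0,0.006],"twist":[0,0,0]},
    {"slide":[0,0,0.002],"twist":[0,0,0]},
    {"slide":[0,0,0.0015],"twist":[0,0,0]},
    {"slide":[0,0,0.001],"twist":[0,0,0]},
    {"slide":[0,0,0],"twist":[0,0,0]}
  ]
}}

```text
clock: 24.52
tcp_pos: [584.3, 348.1, 192.4]
orientation: [2.221, 2.221, 0.002]
force: [0.1, 0.8, -1.3]
gripper_width: 0.336
finger_force: 35.0
```

Request:
{"name": "play_rows", "arguments": {
  "targets": [
    {"slide":[0,0,0],"twist":[0,0,0]},
    {"slide":[0,0,0],"twist":[0,0,0]},
    {"slide":[0,0,0],"twist":[0,0,0]},
    {"slide":[0,0,0],"twist":[0,0,0]},
    {"slide":[0,0,-0.03],"twist":[0,0,0]},
    {"slide":[0,0,-0.03],"twist":[0,0,0]},
    {"slide":[0,0,-0.03],"twist":[0,0,0]},
    {"slide":[0,0,0],"twist":[0,0,0]}
  ],
  "gripper": 0.075
}}

```text
clock: 25.52
tcp_pos: [585.4, 348.6, 284.6]
orientation: [2.22, 2.22, 0.008]
force: [0.1, 0.6, 0.3]
gripper_width: 0.853
finger_force: 0.0
```

Request:
{"name": "play_rows", "arguments": {
  "targets": [
    {"slide":[-0.0439,-0.019,0],"twist":[0,0,0]},
    {"slide":[-0.0439,-0.019,0],"twist":[0,0,0]},
    {"slide":[-0.0439,-0.019,0],"twist":[0,0,0]},
    {"slide":[-0.0439,-0.019,0],"twist":[0,0,0]},
    {"slide":[-0.0439,-0.019,0],"twist":[0,0,0]},
    {"slide":[-0.0439,-0.019,0],"twist":[0,0,0]},
    {"slide":[-0.0439,-0.019,0],"twist":[0,0,0]},
    {"slide":[-0.0439,-0.019,0],"twist":[0,0,0]},
    {"slide":[0,0,0],"twist":[0,0,-0.174]},
    {"slide":[0,0,0],"twist":[0,0,-0.174]},
    {"slide":[0,0,0],"twist":[0,0,-0.174]},
    {"slide":[0,0,0],"twist":[0,0,-0.174]},
    {"slide":[0,0,0],"twist":[0,0,-0.174]},
    {"slide":[0,0,0.05],"twist":[0,0,0]},
    {"slide":[0,0,0.05],"twist":[0,0,0]},
    {"slide":[0,0,0.05],"twist":[0,0,0]},
    {"slide":[0,0,0.04],"twist":[0,0,0]},
    {"slide":[0,0,0],"twist":[0,0,0]},
    {"slide":[0,0,0],"twist":[0,0,0]}
  ],
  "gripper": 0.0878
}}

```text
clock: 27.9
tcp_pos: [432.1, -3.3, 92.2]
orientation: [-1.078, -2.951, -0.0]
force: [0.5, 0.7, 0.3]
gripper_width: 1.0
finger_force: 0.0
```

```bash
python3 - <<'E'
from h import *
s,X=st(); print(s["clock"],s["tcp_pos"],X.round(3).tolist())
fit("wax",433,-2,cams=("scene",)); fit("maul",584,347); fit("punch",583,186,42,(1.1,))
for c in CAMS: print(c,[d["centre"] for d in viewer.mark_of("wax",c)])
E
```

```text
27.9 [432.0526989   -3.33439701  92.22389631] [[-0.764, 0.645, 0.0], [0.645, 0.764, 0.0], [0.0, 0.0, -1.0]]
wax [436.1  -1.3] yaw 0.043 cost 0.429 ['scene']
maul [581.8 345.4] yaw 0.004 cost 0.170 ['scene', 'top']
punch [581.7 183.5] yaw 1.166 cost 0.216 ['scene', 'top']
scene [[430.6, 3.3, 1.2]]
top []
```

Request:
{"name": "play_rows", "arguments": {
  "targets": [
    {"slide":[0,0.001,0.03],"twist":[0,0,0]},
    {"slide":[0,0,0.03],"twist":[0,0,0]},
    {"slide":[0,0,0.016],"twist":[0,0,0]},
    {"slide":[0,0,0],"twist":[0,0,0]},
    {"slide":[0,0,0],"twist":[0,0,0]}
  ]
}}

```text
clock: 29.12
tcp_pos: [432.8, -2.6, 16.1]
orientation: [1.078, 2.95, 0.0]
force: [0.4, -0.3, 0.5]
gripper_width: 1.001
finger_force: 0.0
```

Request:
{"name": "play_rows", "arguments": {
  "targets": [
    {"slide":[0,0,0],"twist":[0,0,0]},
    {"slide":[0,0,0],"twist":[0,0,0]},
    {"slide":[0,0,0],"twist":[0,0,0]},
    {"slide":[0,0,0],"twist":[0,0,0]}
  ],
  "gripper": 0.04,
  "newtons": 20
}}

```text
clock: 29.62
tcp_pos: [432.8, -2.5, 15.9]
orientation: [1.078, 2.95, 0.001]
force: [0.5, 0.4, 4.4]
gripper_width: 0.629
finger_force: 20.0
```

Request:
{"name": "play_rows", "arguments": {
  "targets": [
    {"slide":[0,0,-0.04],"twist":[0,0,0]},
    {"slide":[0,0,-0.05],"twist":[0,0,0]},
    {"slide":[-0.0282,0.025,0],"twist":[0,0,0]},
    {"slide":[-0.0282,0.025,0],"twist":[0,0,0]},
    {"slide":[-0.0282,0.025,0],"twist":[0,0,0]},
    {"slide":[-0.0282,0.025,0],"twist":[0,0,0]},
    {"slide":[0,0,0],"twist":[0,0,0.174]},
    {"slide":[0,0,0],"twist":[0,0,0.174]},
    {"slide":[0,0,0],"twist":[0,0,0.174]},
    {"slide":[0,0,0],"twist":[0,0,0.174]},
    {"slide":[0,0,0],"twist":[0,0,0.174]},
    {"slide":[0,0,0.03],"twist":[0,0,0]},
    {"slide":[0,0,0],"twist":[0,0,0]},
    {"slide":[0,0,0],"twist":[0,0,0]}
  ]
}}

```text
clock: 31.38
tcp_pos: [583.1, 1.2, 75.9]
orientation: [-2.221, -2.221, 0.0]
force: [0.3, -0.2, -1.3]
gripper_width: 0.627
finger_force: 20.0
```

```bash
python3 - <<'E'
from h import *
s,X=st(); print(s["clock"],s["tcp_pos"],X.round(3).tolist(),s["gripper_width"])
fit("burnisher",591,-178,cams=("scene",)); 
for c in CAMS:
    viewer.snapshot(c); print(c,[d["centre"] for d in viewer.mark_of("wax",c)],[d["centre"] for d in viewer.mark_of("burnisher",c)])
im=viewer.snapshot("scene")
cv2.imwrite("pics/s9.png",cv2.resize(im[60:360,150:450],(600,600),interpolation=cv2.INTER_CUBIC))
E
```

```text
31.375 [583.07067388   1.15438091  75.90127602] [[-0.0, 1.0, -0.001], [1.0, 0.0, 0.0], [0.0, -0.001, -1.0]] 0.627115015710664
burnisher [ 594.3 -181. ] yaw 0.073 cost 0.152 ['scene']
scene [[404.7, 374.5, 5.7]] [[593.6, -177.5, -4.2]]
top [] [[591.5, -176.9, -2.5]]
```

View pics/s9.png

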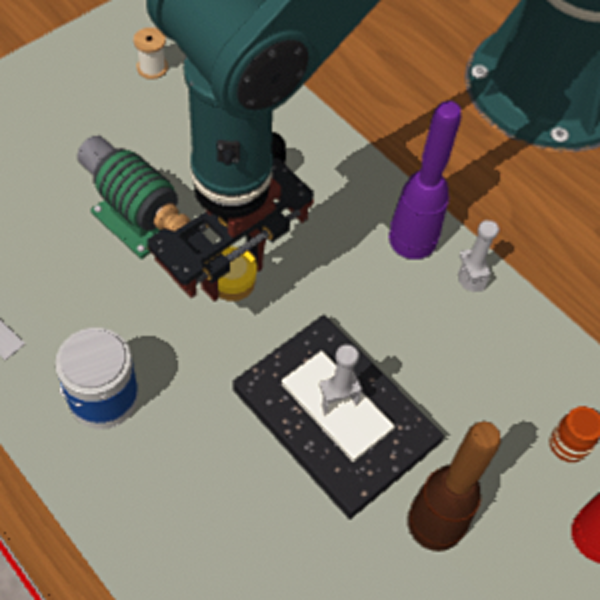

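The wax tin hangs midway in the gap (px 237,275). The punch and maul are standing well. Lowering the tin.

Request:
{"name": "play_rows", "arguments": {
  "targets": [
    {"slide":[0,0,0.03],"twist":[0,0,0]},
    {"slide":[0,0,0.02],"twist":[0,0,0]},
    {"slide":[0,0,0.007],"twist":[0,0,0]},
    {"slide":[0,0,0.002],"twist":[0,0,0]},
    {"slide":[0,0,0.0015],"twist":[0,0,0]},
    {"slide":[0,0,0],"twist":[0,0,0]}
  ]
}}

```text
clock: 32.58
tcp_pos: [583.8, 1.1, 16.0]
orientation: [2.221, 2.221, 0.002]
force: [0.1, 0.5, 0.4]
gripper_width: 0.63
finger_force: 20.0
```

Request:
{"name": "play_rows", "arguments": {
  "targets": [
    {"slide":[0,0,0],"twist":[0,0,0]},
    {"slide":[0,0,0],"twist":[0,0,0]},
    {"slide":[0,0,0],"twist":[0,0,0]},
    {"slide":[0,0,-0.03],"twist":[0,0,0]},
    {"slide":[0,0,-0.06],"twist":[0,0,0]},
    {"slide":[0,0,-0.06],"twist":[0,0,0]},
    {"slide":[0,0,-0.06],"twist":[0,0,0]},
    {"slide":[0,0,-0.06],"twist":[0,0,0]},
    {"slide":[0.053,-0.0255,0],"twist":[0,0,0]},
    {"slide":[0.053,-0.0255,0],"twist":[0,0,0]},
    {"slide":[0.053,-0.0255,0],"twist":[0,0,0]},
    {"slide":[0.053,-0.0255,0],"twist":[0,0,0]},
    {"slide":[0.053,-0.0255,0],"twist":[0,0,0]},
    {"slide":[0.053,-0.0255,0],"twist":[0,0,0]},
    {"slide":[0.053,-0.0255,0],"twist":[0,0,0]},
    {"slide":[0,0,0],"twist":[0,0,0.174]},
    {"slide":[0,0,0],"twist":[0,0,0.174]},
    {"slide":[0,0,0],"twist":[0,0,0.174]},
    {"slide":[0,0,0],"twist":[0,0,0]}
  ],
  "gripper": 0.0878
}}

```text
clock: 34.95
tcp_pos: [404.5, 372.1, 285.1]
orientation: [-2.718, -1.575, 0.0]
force: [0.8, -0.6, 0.5]
gripper_width: 1.0
finger_force: 0.0
```

```bash
python3 - <<'E'
from h import *
s,X=st(); print(s["clock"],s["tcp_pos"],X.round(3).tolist(),s["gripper_width"])
fit("wax",583,1); fit("burnisher",591,-178);fit("jar_brown",403,377)
E
```

```text
34.95 [404.45116853 372.09230059 285.09602235] [[0.497, 0.868, -0.0], [0.868, -0.497, -0.0], [-0.0, -0.0, -1.0]] 0.9995445819183154
wax [583.4  -1.7] yaw 0.125 cost 0.094 ['scene', 'top']
burnisher [ 589.9 -177.7] yaw 0.074 cost 0.115 ['top']
jar_brown [402.8 376.4] yaw 0.072 cost 0.163 ['scene', 'top']
```

Request:
{"name": "play_rows", "arguments": {
  "targets": [
    {"slide":[0.0035,-0.0035,0.05],"twist":[0,0,0]},
    {"slide":[0,0,0.05],"twist":[0,0,0]},
    {"slide":[0,0,0.05],"twist":[0,0,0]},
    {"slide":[0,0,0.05],"twist":[0,0,0]},
    {"slide":[0,0,0.03],"twist":[0,0,0]},
    {"slide":[0,0,0.022],"twist":[0,0,0]},
    {"slide":[0,0,0],"twist":[0,0,0]},
    {"slide":[0,0,0],"twist":[0,0,0]}
  ]
}}

```text
clock: 36.55
tcp_pos: [404.0, 377.4, 33.9]
orientation: [-2.719, -1.573, -0.002]
force: [-0.1, 0.0, 0.3]
gripper_width: 1.0
finger_force: 0.0
```

Request:
{"name": "play_rows", "arguments": {
  "targets": [
    {"slide":[0,0,0],"twist":[0,0,0]},
    {"slide":[0,0,0],"twist":[0,0,0]},
    {"slide":[0,0,0],"twist":[0,0,0]},
    {"slide":[0,0,0],"twist":[0,0,0]},
    {"slide":[0,0,0],"twist":[0,0,0]}
  ],
  "gripper": 0.03
}}

```text
clock: 37.17
tcp_pos: [403.3, 377.0, 33.3]
orientation: [-2.719, -1.573, 0.0]
force: [-1.3, 0.3, 2.6]
gripper_width: 0.494
finger_force: 20.0
```

Request:
{"name": "play_rows", "arguments": {
  "targets": [
    {"slide":[0,0,-0.04],"twist":[0,0,0]},
    {"slide":[0,0,-0.06],"twist":[0,0,0]},
    {"slide":[0,0,-0.06],"twist":[0,0,0]},
    {"slide":[0,0,-0.06],"twist":[0,0,0]},
    {"slide":[-0.0283,0.0426,0],"twist":[0,0,0]},
    {"slide":[-0.0283,0.0426,0],"twist":[0,0,0]},
    {"slide":[-0.0283,0.0426,0],"twist":[0,0,0]},
    {"slide":[-0.0283,0.0426,0],"twist":[0,0,0]},
    {"slide":[-0.0283,0.0426,0],"twist":[0,0,0]},
    {"slide":[-0.0283,0.0426,0],"twist":[0,0,0]},
    {"slide":[-0.0283,0.0426,0],"twist":[0,0,0]},
    {"slide":[-0.0283,0.0426,0],"twist":[0,0,0]},
    {"slide":[-0.0283,0.0426,0],"twist":[0,0,0]},
    {"slide":[-0.0283,0.0426,0],"twist":[0,0,0]},
    {"slide":[-0.0283,0.0426,0],"twist":[0,0,0]},
    {"slide":[-0.0283,0.0426,0],"twist":[0,0,0]},
    {"slide":[0,0,0],"twist":[0,0,0]}
  ]
}}

```text
clock: 39.3
tcp_pos: [678.0, -176.1, 252.0]
orientation: [2.722, 1.568, -0.001]
force: [-0.9, 0.3, -0.9]
gripper_width: 0.492
finger_force: 20.0
```

Request:
{"name": "play_rows", "arguments": {
  "targets": [
    {"slide":[0,0,0],"twist":[0,0,0.162]},
    {"slide":[0,0,0],"twist":[0,0,0.162]},
    {"slide":[0,0,0],"twist":[0,0,0.162]},
    {"slide":[0,0,0],"twist":[0,0,0.162]},
    {"slide":[0,0,0],"twist":[0,0,0.162]},
    {"slide":[0,0,0],"twist":[0,0,0.162]},
    {"slide":[0,0,0],"twist":[0,0,0]},
    {"slide":[0,0,0],"twist":[0,0,0]}
  ]
}}

```text
clock: 40.3
tcp_pos: [676.8, -171.6, 253.0]
orientation: [-3.139, -0.126, 0.001]
force: [0.6, -0.6, -1.9]
gripper_width: 0.496
finger_force: 20.0
```

```bash
python3 - <<'E'
from h import *
s,X=st(); print(s["clock"],s["tcp_pos"],X.round(3).tolist(),s["gripper_width"])
for c in CAMS:
    viewer.snapshot(c); print(c,[d["centre"] for d in viewer.mark_of("jar_brown",c)],[d["centre"] for d in viewer.mark_of("burnisher",c)])
E
```

```text
40.3 [ 676.82485277 -171.62140385  252.96184555] [[0.997, 0.08, -0.001], [0.08, -0.997, 0.0], [-0.001, -0.001, -1.0]] 0.4955337910483313
scene [[679.6, -172.2, 226.5]] [[592.3, -177.0, -4.8]]
top [[775.6, 1.5, 1.6]] [[591.1, -178.6, -1.1]]
```

Request:
{"name": "play_rows", "arguments": {
  "targets": [
    {"slide":[0.0005,0,0.05],"twist":[0,0,0]},
    {"slide":[0,0,0.05],"twist":[0,0,0]},
    {"slide":[0,0,0.05],"twist":[0,0,0]},
    {"slide":[0,0,0.04],"twist":[0,0,0]},
    {"slide":[0,0,0.018],"twist":[0,0,0]},
    {"slide":[0,0,0.008],"twist":[0,0,0]},
    {"slide":[0,0,0.002],"twist":[0,0,0]},
    {"slide":[0,0,0.001],"twist":[0,0,0]},
    {"slide":[0,0,0.001],"twist":[0,0,0]},
    {"slide":[0,0,0],"twist":[0,0,0]}
  ]
}}

```text
clock: 41.85
tcp_pos: [678.0, -172.4, 33.8]
orientation: [3.139, 0.121, 0.001]
force: [-0.0, -0.8, -0.9]
gripper_width: 0.495
finger_force: 20.0
```

Request:
{"name": "play_rows", "arguments": {
  "targets": [
    {"slide":[0,0,0.0005],"twist":[0,0,0]},
    {"slide":[0,0,0],"twist":[0,0,0]}
  ]
}}

```text
clock: 42.1
tcp_pos: [678.0, -172.4, 33.3]
orientation: [3.139, 0.121, 0.001]
force: [-1.1, 1.5, 3.7]
gripper_width: 0.493
finger_force: 20.0
```

Request:
{"name": "play_rows", "arguments": {
  "targets": [
    {"slide":[0,0,0],"twist":[0,0,0]},
    {"slide":[0,0,0],"twist":[0,0,0]},
    {"slide":[0,0,0],"twist":[0,0,0]},
    {"slide":[0,0,0],"twist":[0,0,0]},
    {"slide":[0,0,-0.04],"twist":[0,0,0]},
    {"slide":[0,0,-0.06],"twist":[0,0,0]},
    {"slide":[0,0,-0.06],"twist":[0,0,0]},
    {"slide":[0,0,-0.06],"twist":[0,0,0]},
    {"slide":[-0.05,0.03,-0.01],"twist":[0,0,0]},
    {"slide":[-0.05,0.03,0],"twist":[0,0,0]},
    {"slide":[-0.05,0.03,0],"twist":[0,0,0]},
    {"slide":[-0.05,0.03,0],"twist":[0,0,0]},
    {"slide":[-0.05,0.03,0],"twist":[0,0,0]},
    {"slide":[-0.05,0.03,0],"twist":[0,0,0]},
    {"slide":[0,0,0],"twist":[0,0,0]}
  ],
  "gripper": 0.07
}}

```text
clock: 43.98
tcp_pos: [389.4, -376.8, 262.8]
orientation: [3.139, 0.113, -0.001]
force: [1.2, 0.1, 0.0]
gripper_width: 0.793
finger_force: 0.0
```

```bash
python3 - <<'E'
from h import *
s,X=st(); print(s["clock"],s["tcp_pos"],s["gripper_width"])
fit("jar_brown",678,-172); fit("burnisher",591,-178); fit("wax",583,0); fit("maul",584,347); fit("board",583,186,30); fit("punch",583,185,42,(1.1,))
SH["jar_black"]=SH["jar_brown"]
for n in("jar_black","spool","can"): print(n,[viewer.mark_of(n,c)[:1] for c in CAMS])
cv2.imwrite("pics/s10.png",cv2.resize(viewer.snapshot("scene"),(784,588),interpolation=cv2.INTER_CUBIC))
E
```

```text
43.975 [ 389.39912262 -376.81489513  262.78251965] 0.7931150087236037
jar_brown [ 679.7 -173.6] yaw 0.057 cost 0.187 ['scene', 'top']
burnisher [ 591.7 -177.8] yaw 0.072 cost 0.132 ['scene', 'top']
wax [581.7  -1.1] yaw 0.153 cost 0.108 ['scene', 'top']
maul [582.6 346. ] yaw 0.037 cost 0.148 ['scene', 'top']
board [584.1 186.5] yaw -0.012 cost 0.270 ['scene', 'top']
punch [583.2 184.9] yaw 1.241 cost 0.259 ['scene', 'top']
jar_black [[{'centre': [412.7, -129.7, -2.0], 'confidence': 0.74}], [{'centre': [415.1, -131.7, 4.5], 'confidence': 0.66}]]
spool [[{'centre': [423.3, -380.5, 0.0], 'confidence': 0.91}], [{'centre': [419.9, -376.8, 1.1], 'confidence': 0.67}]]
can [[{'centre': [775.5, -0.6, 0.2], 'confidence': 0.96}], [{'centre': [591.7, -177.2, -0.6], 'confidence': 0.69}]]
```

View pics/s10.png

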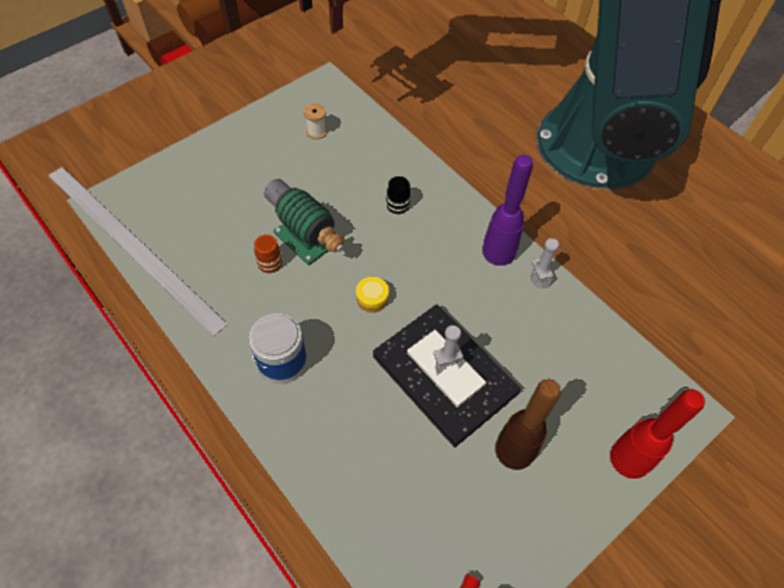

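The picture shows every item in its place: brown jar (267,253), wax (372,293), punch on the board (450,350), maul (525,435). The bystanders are unmoved and the gripper is clear, so I'm handing in.

```bash
python3 -c "
from station import env; print(env.job_done())"
```

```text
the job is handed in; nothing more can be done
None
```

The bench is set out as asked and handed in at about 44 s of the 136 s allowed: in the last camera check every piece was within about 3 mm of its spot, and the black jar, spool and can had not been moved.

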